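Shut the drying cabinet's roof vent with the hook pole, then open its door

TASK

The inked tiles in the heated drying cabinet are done and are to be taken out with the extractor drawing through the doorway. Take the hook pole out of its stand, put its hook through the ring of the open roof vent and swing that hot flap fully shut with the pole, never touching the flap with the hand, then stand the pole back in its stand. Only then swing the cabinet door wide open by its handle, and leave everything else on the table and on the cabinet undisturbed.

Things in the scene. Friction and masses are not known exactly. Their poses are not given: they have to be found in the camera images.
- pole: Hook pole, 235 mm long, 160 g: wooden handle 24 x 22 mm and 105 mm long, then an 8 mm steel rod, its last 44 mm bent square aside as a hook nose. Origin: centre of the handle's foot end. In its stand own z is up, the pole's axis rises along (0.423, 0, 0.906) of its own frame (25 deg off vertical), the nose points to own +y
- pole_grip (a point): where to hold the handle: on the pole's axis, 60 mm from the foot. Its flat sides, 22 mm apart, face the pole's +y and -y. As the pole leans steeply, a hand must come slanting down from its -x side (30 to 40 deg from vertical) for the rod to clear the hand; grip firmly (50 N). Axes as the pole's
- hook (a point): middle of the hook nose, 232 mm along the pole's axis from the foot and 24 mm to the pole's +y; the nose (8 mm thick) runs along the pole's y, from the rod to 24 mm beyond this point (rounded end included). Axes as the pole's
- stand: pole stand, fixed: dark base 170 x 120 mm, a red tilted foot cup (44 x 42 mm inside, lips 10 to 14 mm; the foot rests against its far +x lip, 19 mm free to -x, 10 mm each side) and, 175 mm up the pole, a black open yoke (prongs to -x, 24 to 52 mm apart). The pole lifts straight up out of it and is lowered straight down. Origin on the table under it; z up
- stand_home (a point): point of the stand where the origin of the pole lies when it stands home (35 mm to -x of the stand's origin, 36 mm above the table); home, the pole's axes agree with the stand's
- vent (a joint): opening angle of the roof vent flap, rad: 0 fully shut (lying on its curb), 1.1 to 1.4 at the start (standing up). The flap: aluminium, 130 mm along the hinge line, 95 mm from hinge to edge, 4 mm thick, with the ring on its edge; hot, not to be touched with the hand. Friction hinge: it stays where it is left, about 2 N at the ring moves it
- vent_hinge (a point): middle of the flap's hinge line, on the cabinet roof, 216 mm above the table. Axes are the cabinet's: x from the cabinet's front to its back, y along the hinge line, z up. The front face of the cabinet is 93 mm from it towards -x; the roof is 205 mm above the table
- ring (a point): centre of the brass pull ring on the free edge of the flap, 120 mm from the hinge line. The ring stands in the plane square to the hinge line, so the axis of its hole is the y axis; hole 33 mm, bar 7 mm. It turns with the flap about the hinge: flap shut, the ring is 120 mm towards -x of the hinge, 27 mm in front of the cabinet's front face
- door (a joint): opening angle of the cabinet's front door, rad: 0 shut (so at the start), growing as it swings out towards the robot, to 1.75. The hinge is on the left (the cabinet's +y); no latch, light friction, it stays where it is left
- door_hinge (a point): on the vertical hinge axis of the door, in the plane of the cabinet's front face, 155 mm above the table; axes are the cabinet's
- door_handle (a point): where to take the door's handle: on the axis of its upright D-shaped steel bar, 12 mm thick, which runs from 95 to 182 mm above the table and stands 47 mm off the door's face (66 mm out from the cabinet's front plane), 200 mm from the hinge along the door. This point is 155 mm above the table. Axes turn with the door (the cabinet's when shut)
- tin: bystander: red tin, 94 mm across, 112 mm high, with brushes. Origin under its centre
- vase: bystander: white egg-shaped vase with orange runs, 100 mm across, 120 mm high. Origin under its centre
- goblet: bystander: clear stemmed goblet, 72 mm across, 170 mm high. Origin under its foot
- ink_red: bystander: red ink bottle, 36 mm across, 85 mm high. Origin under its centre
- ink_black: bystander: dark ink bottle, 32 mm across, 70 mm high. Origin under its centre
- paper_cup: bystander: white paper cup, 68 mm across, 75 mm high. Origin under its centre
- platter: bystander: white plate, 160 mm across, 26 mm high, on the table between robot and cabinet. Origin under its centre
- bowl: bystander: blue bowl, 90 mm across, 40 mm high, on the cabinet's roof. Origin under its centre

How it is judged:
By the outcome, as a careful person would: the job done as asked, in the order asked, and still so for the second after the job is handed in, with the robot touching nothing.
It also fails if it takes over 72 s, if anything falls off the work surface, if the arm or the gripper's body presses on something with over 40 N, if the wrist force passes 120 N, or if a joint passes its speed limit or range.

ROBOT

A 6-joint arm with a two-finger parallel gripper is mounted at the origin on the work surface. World frame = base frame: x ahead of the robot, y to its left, z up, the work surface at z = 0. Lengths are in m, angles in rad, forces in N, time in s.
With the tool pointing down it reaches from about 0.25 to 0.775 m from the base axis. Payload 4 kg.
Tool frame: the origin (TCP) lies between the finger pads; the fingertips stand 19 mm ahead of it and the grasp point (between the pads) is the TCP; z points along the fingers, y is the line along which they close (so a half turn about z gives the same grasp; the last joint's range is limited). The gripper opens to 85 mm and grips with 20 to 120 N. Pads are 22 mm wide; open, the fingers measure 114 mm over their backs; the gripper's body (76 mm by 85 mm) begins 54 mm behind the grasp point. The pads swing forward as they close: fully open they stand 13 mm farther back than shut.
Start: joints at [-1.355, 0.087, 1.371, -0, 1.684, -0.103], TCP at [0.172, -0.522, 0.25] pointing down, gripper open.
Joint ranges: [-3.1, 3.1], [-0.76, 2.03], [0.27, 2.55], [-1.08, 4.22], [0.17, 2.65], [-2.57, 2.57]. Speed limits (rad/s): [2.79, 2.79, 3.14, 3.14, 3.14, 3.14].

INTERFACE

Orientations are given as a 3x3 rotation matrix whose columns are the frame's x, y, z axes.
In Python, from plant import bot gives the robot as it stands.
- The arm moves only by the tool servo_tool, never from a script. Its argument "motion" is a list of rows, each a list of 7 numbers: the shift along the world's x, y, z each as a share of 0.75 m, from -1 to 1, then the turn, a rotation vector about the world's x, y, z each as a share of pi rad, from -1 to 1, then the gripper command: -1 is fully open, 1 is shut, values between are in proportion. A call has 1 to 20 rows; each row shifts and turns the commanded pose from where the row before left it; what a row does not reach is not made up. A row lasts 1/8 s, in which the tool goes at most 62.5 mm and 10.7 degrees, less where a joint would pass 70% of its speed; a pose out of reach is approached as far as the arm can. A call with a number of a shift or a turn outside -1 to 1 is refused whole. A call with a gripper value outside its range is refused whole. The fingers move at their own pace and stop on an object; "squeeze" is the grip in N (left out, the last holds). Time passes only in rows, so rows that do not move let the fingers close. It gives the time, the measured TCP pose, the force, the opening and the grip force at its end, in the units of the state.
- bot.sense(): the state, without advancing time (a new reading comes with each control period).
- bot.snapshot(name): name is "scene" or "side" or "wrist"; returns (picture, depth): 384x512x3 uint8, blue, green, red; 384x512 float32, m along the optical axis (not along the pixel's ray), 0 where there is no reading.
- bot.camera_model(name): a dict with "fx", "fy", "cx", "cy" (pixels), "eye" and "attitude" of the camera in the world. Camera axes: x right, y up, looking along -z (the intrinsics and any distortion apply to the point x, -y, -z); pixel columns grow to the right and rows downward; lengths in m; the calibration is good to about 2 mm. A picture is of the moment at which its call begins: read the wrist's pose just before it. camera_model takes no time and is no camera call; for the wrist camera it gives the pose at the moment of the call.
- bot.sign_off(): hands the job in; it is judged then, once.
The state is a dict: "t": time; "joint_pos": joint angles; "qd": joint speeds; "tau": joint torques, N m; "tcp_pos": TCP position; "eef_rot": TCP orientation; "contact_force": force on the tool from outside, world axes, zero at the start; "torque": the same for the moment, N m; "width": finger opening in m; "grip_force": force on a finger pad.
Only numpy, scipy, OpenCV 4.12 (cv2) and the standard library are available. Lean on these libraries where they do the work, as an engineer would, in place of code of your own. Each camera call takes 0.05 s, during which the arm holds its last target. There are 200 camera calls.

## Working session

There is one attempt and no reset: what is moved stays moved. The work goes in short steps, Python scripts to look and compute and a tool call to move; the robot and the scene stay as the last step left them, time stands still between calls to the robot, and variables do not carry over. Pictures are saved under pics/ and viewed, at most 10 in all, crops included, and the job is handed in when it is done.

Besides the shell and the picture viewer there is one more tool, called by a JSON object that holds its "method" and its "body". servo_tool: Moves the arm, as the interface text tells. Its arguments: {"type":"object","properties":{"motion":{"type":"array"},"squeeze":{"type":"number"}},"required":["motion"]}

```bash
ls; mkdir -p pics; cat > h.py <<'E'
import numpy as np, cv2, json
from plant import bot
def snap(n):
    m=bot.camera_model(n); im,d=bot.snapshot(n); return im,d,m
def cloud(d,m):
    v,u=np.mgrid[0:d.shape[0],0:d.shape[1]]
    p=np.stack([(u-m['cx'])/m['fx']*d,-(v-m['cy'])/m['fy']*d,-d],-1)
    return p@np.array(m['attitude']).T+np.array(m['eye'])
def proj(P,m):
    q=(np.atleast_2d(P)-np.array(m['eye']))@np.array(m['attitude'])
    return np.c_[m['cx']+m['fx']*q[:,0]/-q[:,2], m['cy']-m['fy']*q[:,1]/-q[:,2]]
E
python3 - <<'E'
from h import *
for n in ['scene','side']:
    im,d,m=snap(n); cv2.imwrite(f'pics/{n}0.png',cv2.resize(im,(800,600))); np.savez(f'{n}0.npz',im=im,d=d); print(n,m,(d>0).mean())
    P=cloud(d,m)
    print(np.round(P[20:384:40,20:512:60],3).tolist() if 0 else '')
E
```

```text
pics
scene {'fx': 449.02830614446606, 'fy': 449.02830614446606, 'cx': 258.8041659253855, 'cy': 190.73349128882143, 'eye': array([ 1.23759375, -0.2608318 ,  1.31606617]), 'attitude': array([[ 0.30969944, -0.80190601,  0.5109139 ],
       [ 0.95080763,  0.25714408, -0.17274771],
       [ 0.00714895,  0.5392807 ,  0.84209573]])} 0.996002197265625

side {'fx': 355.016954216449, 'fy': 355.016954216449, 'cx': 256.8284662488881, 'cy': 192.2412361584076, 'eye': array([0.33729128, 0.99628817, 0.77890508]), 'attitude': array([[-0.98724063,  0.06173736, -0.14678021],
       [-0.15814792, -0.48769808,  0.85856847],
       [-0.01857868,  0.87082667,  0.491239  ]])} 0.9957682291666666
```

View pics/scene0.png

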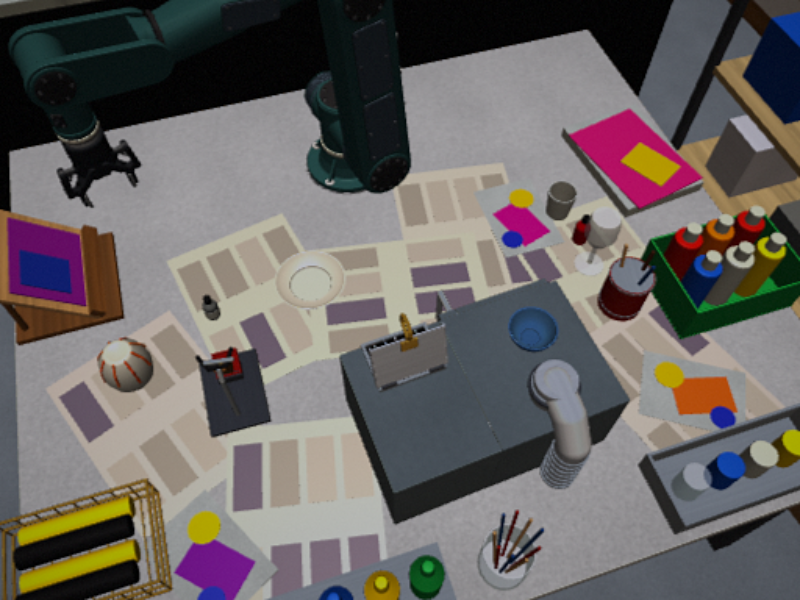

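View pics/side0.png

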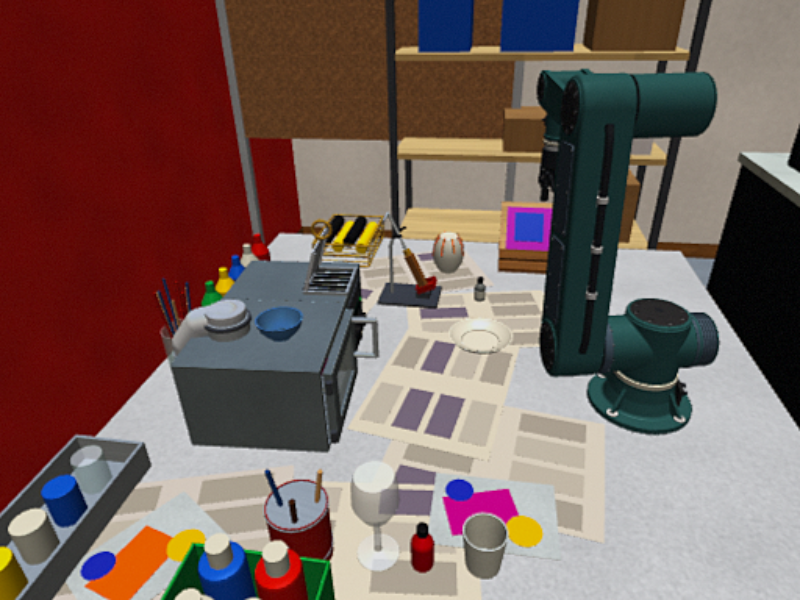

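The scene view shows the stand with its pole (about 235,390), the cabinet (about 480,400) with the flap up and its ring at about (408,330), and the platter at (310,280). The side view shows the ring at (320,230), the pole at (412,265) and the door handle at (368,337).

```bash
cat > m1.py <<'E'
from h import *
C={}
for n in ['scene','side']:
    z=np.load(f'{n}0.npz'); m=bot.camera_model(n); C[n]=(z['im'],cloud(z['d'],m),m)
def at(n,x,y,r=2):
    P=C[n][1]; u,v=int(x*.64),int(y*.64); return np.round(np.median(P[v-r:v+r+1,u-r:u+r+1].reshape(-1,3),0),3)
for nm,n,x,y in [('roof','scene',480,400),('table','scene',150,250),('standbase','scene',240,415),('plate','scene',310,285),('vase','scene',125,358),('inkb','scene',210,303),('bowl','scene',533,325),('tin','scene',628,285),('roof','side',270,290),('table','side',700,600)]: print(nm,at(n,x,y))
for n in C:
    im,P,m=C[n]; hsv=cv2.cvtColor(im,cv2.COLOR_BGR2HSV)
    k=(abs(P[...,2]-.205)<.006)&(P[...,0]>.3)
    c,lab,st,_=cv2.connectedComponentsWithStats(k.astype(np.uint8)); i=1+st[1:,4].argmax()
    q=P[lab==i]; r=cv2.minAreaRect(q[:,:2].astype(np.float32)); print(n,'roof',q[:,2].mean(),r,np.round(cv2.boxPoints(r),3).tolist())
    # stand base
    s=at('scene',240,415)
    k=(hsv[...,2]<75)&(np.hypot(P[...,0]-s[0],P[...,1]-s[1])<.16)&(P[...,2]<.05)
    q=P[k]; print('dark z',np.percentile(q[:,2],[5,50,95])); 
    q=q[abs(q[:,2]-np.median(q[:,2]))<.006]; r=cv2.minAreaRect(q[:,:2].astype(np.float32)); print('stand',r)
    k=(hsv[...,1]>150)&((hsv[...,0]<8)|(hsv[...,0]>172))&(np.hypot(P[...,0]-s[0],P[...,1]-s[1])<.16)&(P[...,2]>.01)
    q=P[k]; print('red',len(q),q.min(0),q.max(0),q.mean(0))
    # brass ring / handle wood
    k=(hsv[...,0]>8)&(hsv[...,0]<28)&(hsv[...,1]>110)&(P[...,0]>.3)&(P[...,0]<.8)&(P[...,1]<.15)&(P[...,1]>-.4)&(P[...,2]>.03)
    c,lab,st,ce=cv2.connectedComponentsWithStats(k.astype(np.uint8))
    for i in range(1,c):
        if st[i,4]>15: q=P[lab==i]; print('brown',st[i].tolist(),np.round(np.median(q,0),3),np.round(q.min(0),3),np.round(q.max(0),3))
E
python3 m1.py
```

```text
roof [0.801 0.026 0.205]
table [ 0.133 -0.512 -0.   ]
standbase [ 0.608 -0.392  0.013]
plate [ 0.343 -0.184  0.006]
vase [ 0.478 -0.567  0.118]
inkb [ 0.357 -0.398  0.051]
bowl [0.697 0.169 0.216]
tin [0.614 0.434 0.11 ]
roof [ 0.807 -0.022  0.204]
table [0.001 0.446 0.   ]
scene roof 0.20480030371424057 ((0.7804243564605713, 0.04670912027359009), (0.31568455696105957, 0.4416072964668274), 3.4758052825927734) [[0.609000027179718, 0.257999986410141], [0.6359999775886536, -0.18299999833106995], [0.9509999752044678, -0.164000004529953], [0.925000011920929, 0.2770000100135803]]
dark z [0.00648322 0.01168091 0.01817805]
stand ((0.5515133738517761, -0.393257200717926), (0.11822117120027542, 0.16794510185718536), 88.88854217529297)
red 123 [ 0.47292782 -0.4183837   0.01072936] [ 0.57745717 -0.36773286  0.20662207] [ 0.50506189 -0.38426179  0.04890691]
brown [256, 201, 12, 24, 149] [ 0.706 -0.075  0.313] [ 0.637 -0.087  0.204] [ 0.716 -0.041  0.355]
brown [142, 232, 7, 7, 29] [ 0.539 -0.387  0.079] [ 0.51  -0.398  0.045] [ 0.594 -0.383  0.19 ]
side roof 0.20428451196384506 ((0.7782570123672485, 0.04807548224925995), (0.3089063763618469, 0.44462457299232483), 3.410722255706787) [[0.6110000014305115, 0.26100000739097595], [0.6370000243186951, -0.18299999833106995], [0.9459999799728394, -0.16500000655651093], [0.9190000295639038, 0.27900001406669617]]
dark z [0.00462585 0.01043163 0.02626717]
stand ((0.5494393110275269, -0.388982892036438), (0.12307098507881165, 0.16565103828907013), 88.74413299560547)
red 80 [ 0.47707136 -0.41733979  0.02410371] [ 0.53243873 -0.35898221  0.05940186] [ 0.50082555 -0.38207537  0.04511502]
brown [199, 141, 13, 16, 70] [ 0.697 -0.071  0.327] [ 0.671 -0.108  0.3  ] [ 0.714 -0.055  0.352]
brown [258, 159, 15, 24, 125] [ 0.535 -0.386  0.096] [ 0.505 -0.4    0.043] [ 0.567 -0.376  0.15 ]
```

```bash
cat >> m1.py <<'E'
print('-----')
a=np.deg2rad(3.44); X=np.array([np.cos(a),np.sin(a),0]);Y=np.array([-X[1],X[0],0]);Z=np.array([0,0,1.]);R=np.c_[X,Y,Z]
F=np.array([.6235,.0385,0]) # middle of front edge
for n in C:
    im,P,m=C[n]; hsv=cv2.cvtColor(im,cv2.COLOR_BGR2HSV); Q=(P-F)@R
    k=(Q[...,2]>.225)&(Q[...,2]<.31)&(abs(Q[...,1]+.11)<.09)&(Q[...,0]>.03)&(Q[...,0]<.15)&(hsv[...,1]<80)
    q=Q[k]; A=np.c_[q[:,2],np.ones(len(q))]; s,*_=np.linalg.lstsq(A,q[:,0],rcond=None); print(n,'flap',len(q),'x=',s,'y',np.percentile(q[:,1],[1,99]),'zmax',q[:,2].max(),'ang',np.arctan2(1,-s[0]),'x at .216',s@[.216,1])
    k=(hsv[...,0]>8)&(hsv[...,0]<32)&(hsv[...,1]>100)&(Q[...,2]>.3)&(Q[...,2]<.4)&(abs(Q[...,1]+.11)<.05)&(abs(Q[...,0]-.07)<.05)
    q=Q[k]; print('ring',len(q),q.min(0),q.max(0),np.median(q,0))
    k=(Q[...,0]<-.035)&(Q[...,0]>-.1)&(Q[...,2]>.08)&(Q[...,2]<.2)&(abs(Q[...,1])<.2)
    q=Q[k]; print('handle',len(q),q.min(0),q.max(0),np.median(q,0))
    # door top view edges
    k=(Q[...,0]<-.003)&(Q[...,0]>-.03)&(Q[...,2]>.03)&(Q[...,2]<.2)&(abs(Q[...,1])<.3)
    q=Q[k]; print('door',len(q),np.percentile(q,[1,99],axis=0))
    # bystanders clusters on the table
    t=(P[...,2]>.02)&(P[...,0]>.15)&(P[...,0]<.75)&(abs(P[...,1])<.62)&~((Q[...,0]>-.1)&(Q[...,0]<.35)&(abs(Q[...,1])<.24))
    c,lab,st,_=cv2.connectedComponentsWithStats(t.astype(np.uint8))
    for i in range(1,c):
        if st[i,4]>40: q=P[lab==i]; print('obj',st[i].tolist(),np.round(np.percentile(q,2,axis=0),3),np.round(np.percentile(q,98,axis=0),3))
    # pole handle
    k=(hsv[...,0]>5)&(hsv[...,0]<28)&(hsv[...,1]>90)&(abs(P[...,0]-.53)<.1)&(abs(P[...,1]+.39)<.06)&(P[...,2]>.045)&(P[...,2]<.14)
    q=P[k]
    A=np.c_[q[:,2]-.09,np.ones(len(q))]
    for it in range(5):
        s=np.linalg.lstsq(A,q[:,:2],rcond=None)[0]; r=np.linalg.norm(q[:,:2]-A@s,axis=1); g=r<max(.01,np.median(r)*1.5); q=q[g];A=A[g]
    print('pole line',len(q),s.tolist())
    k=(abs(P[...,0]-.6)<.06)&(abs(P[...,1]+.39)<.08)&(P[...,2]>.16); q=P[k]; print('top',len(q)); print(np.round(q[np.argsort(-q[:,2])][:40:4],3).tolist())
s=bot.sense(); print(s['t'],np.round(s['eef_rot'],3).tolist(),s['width'])
E
python3 m1.py | sed -n '/-----/,$p'
```

```text
-----
scene flap 1082 x= [-0.29750418  0.16088754] y [-0.18355189 -0.05120826] zmax 0.30982512097056714 ang 1.2816308470989508 x at .216 0.09662663918549555
ring 110 [ 0.04287815 -0.1305911   0.30012776] [ 0.08509963 -0.10294527  0.35546489] [ 0.07331418 -0.1177573   0.32151237]
handle 79 [-0.06956047 -0.00170983  0.09171897] [-0.03727525  0.01065153  0.19243894] [-0.06031962  0.00248946  0.16437196]
door 285 [[-0.02798905 -0.0200676   0.18177541]
 [-0.00465272  0.20404564  0.19762597]]
obj [9, 0, 159, 133, 6590] [ 0.152 -0.572  0.294] [ 0.235 -0.194  0.594]
obj [204, 0, 59, 124, 5063] [ 0.158 -0.053  0.131] [0.225 0.085 0.595]
obj [368, 89, 43, 47, 652] [0.156 0.564 0.021] [0.379 0.619 0.039]
obj [349, 116, 20, 23, 335] [0.283 0.403 0.022] [0.346 0.467 0.076]
obj [366, 132, 31, 35, 620] [0.401 0.405 0.023] [0.514 0.464 0.173]
obj [383, 142, 86, 73, 3349] [0.524 0.411 0.024] [0.72  0.607 0.186]
obj [175, 160, 46, 38, 309] [ 0.265 -0.258  0.02 ] [ 0.417 -0.106  0.03 ]
obj [62, 165, 6, 35, 66] [ 0.157 -0.62   0.034] [ 0.298 -0.614  0.048]
obj [129, 189, 11, 14, 108] [ 0.345 -0.418  0.0
[... 1522 characters left out ...]
4, 295, 31, 56, 1120] [0.445 0.419 0.035] [0.508 0.477 0.171]
obj [104, 300, 110, 84, 5030] [0.521 0.427 0.037] [0.716 0.619 0.186]
obj [296, 328, 29, 39, 828] [0.285 0.407 0.021] [0.345 0.47  0.076]
obj [263, 334, 15, 28, 323] [0.391 0.445 0.022] [0.422 0.469 0.086]
pole line 88 [[0.48547508582986043, -0.07521222926620155], [0.5313496020717703, -0.38476865829743195]]
top 87
[[0.609, -0.4, 0.25], [0.611, -0.368, 0.249], [0.605, -0.4, 0.246], [0.618, -0.36, 0.243], [0.606, -0.405, 0.235], [0.605, -0.399, 0.228], [0.601, -0.403, 0.222], [0.592, -0.398, 0.216], [0.593, -0.401, 0.205], [0.588, -0.4, 0.202]]
0.1 [[0.95, 0.313, -0.0], [0.313, -0.95, 0.002], [0.0, -0.002, -1.0]] 0.08562590377906282
```

{"method": "servo_tool", "body": {"motion": [[0.0618, 0.0282, 0, 0, 0, -0.0536, -1], [0.0618, 0.0282, 0, 0, 0, -0.0536, -1], [0.0618, 0.0282, 0, 0, -0.0486, 0, -1], [0.0618, 0.0282, 0, 0, -0.0486, 0, -1], [0.0618, 0.0282, -0.0246, 0, -0.0486, 0, -1], [0.0618, 0.0282, -0.0246, 0, -0.0486, 0, -1], [0, 0, 0, 0, 0, 0, -1], [0, 0, 0, 0, 0, 0, -1]], "squeeze": 50}}

```text
t: 1.1
tcp_pos: [0.4504, -0.3959, 0.2138]
eef_rot: [[0.819, -0.015, 0.573], [-0.018, -1.0, -0.001], [0.573, -0.009, -0.82]]
contact_force: [0.1, -0.6, 0.5]
width: 0.0853
grip_force: 0.0
```

```bash
python3 - <<'E'
from h import *
im,d,m=snap('wrist'); cv2.imwrite('pics/w1.png',cv2.resize(im,(800,600))); np.savez('w1.npz',im=im,d=d,m=np.array(m,dtype=object)); s=bot.sense(); print(m['eye'],s['tcp_pos'],np.round(s['eef_rot'],3).tolist(),s['joint_pos'])
E
```

```text
[ 0.44011134 -0.39715099  0.35650683] [ 0.45056671 -0.39657347  0.21493723] [[0.819, -0.015, 0.574], [-0.017, -1.0, -0.002], [0.574, -0.008, -0.819]] [-1.08116753 -0.02824594  1.67035622  0.56478833  1.23475429  0.38904435]
```

View pics/w1.png

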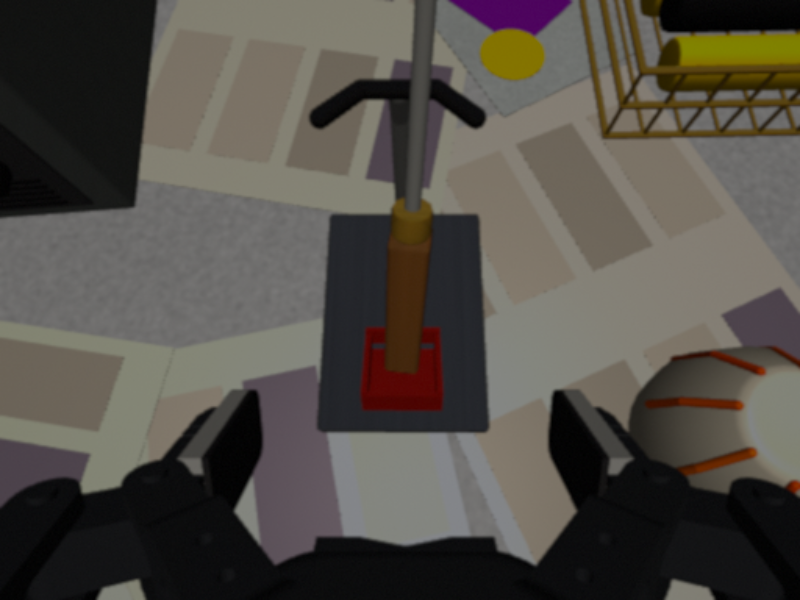

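The wrist view looks straight at the handle (around (408,310)). It stands in the red cup (400,368), and the rod leans slightly right towards the yoke (398,95).

```bash
python3 - <<'E'
from h import *
z=np.load('w1.npz',allow_pickle=True); im,d,m=z['im'],z['d'],z['m'].item(); P=cloud(d,m); hsv=cv2.cvtColor(im,cv2.COLOR_BGR2HSV)
v,u=np.mgrid[0:384,0:512]
k=(hsv[...,0]>6)&(hsv[...,0]<30)&(hsv[...,1]>120)&(u>235)&(u<285)&(v>130)&(v<245)&(P[...,2]>.04)
for r in range(145,236,8):
    c=u[r][k[r]]; 
    if len(c)>3: print(r,c.min(),c.max(),np.round(np.median(P[r][k[r]],0),4), np.round(np.ptp(P[r][k[r]][:,1]),4))
q=P[k]; print('handle', len(q))
# rod
for r in range(10,130,12):
    c=np.where((abs(u[r]-265)<14)&(P[r,:,2]>.1)&(P[r,:,2]<.3))[0]
    if len(c): print('rod',r,c.min(),c.max(),np.round(np.median(P[r,c],0),4))
k=(hsv[...,1]>180)&((hsv[...,0]<5)|(hsv[...,0]>174))&(u>220)&(u<300)&(v>200)&(v<270)
q=P[k]; print('cup',np.percentile(q,[1,50,99],axis=0)); r=cv2.minAreaRect(q[:,:2].astype(np.float32)); print(r)
k=(hsv[...,2]<75)&(abs(P[...,2]-.012)<.004)&(u>190)&(u<330)&(v>120)&(v<290)
q=P[k]; print('base',np.median(q[:,2]),cv2.minAreaRect(q[:,:2].astype(np.float32)))
for a in (-30,-15,15,30): pass
E
```

```text
145 251 275 [ 0.5517 -0.4001  0.1457] 0.0184
153 249 275 [ 0.5488 -0.3985  0.1382] 0.0207
161 248 274 [ 0.5439 -0.3984  0.1342] 0.0204
169 248 273 [ 0.5402 -0.398   0.127 ] 0.0201
177 248 273 [ 0.5366 -0.3979  0.1192] 0.0206
185 248 272 [ 0.5327 -0.3974  0.1109] 0.0203
193 247 271 [ 0.5284 -0.3964  0.1029] 0.0209
201 247 270 [ 0.5242 -0.3958  0.0935] 0.0205
209 247 269 [ 0.5196 -0.3952  0.0835] 0.0202
217 247 269 [ 0.515  -0.395   0.0731] 0.0208
225 247 268 [ 0.5099 -0.3943  0.0621] 0.0204
233 247 267 [ 0.5043 -0.3936  0.0517] 0.0201
handle 2589
rod 10 265 278 [ 0.5955 -0.4054  0.2232]
rod 22 265 277 [ 0.5923 -0.4052  0.2181]
rod 34 264 277 [ 0.5899 -0.405   0.2118]
rod 46 264 276 [ 0.5871 -0.4048  0.2056]
rod 58 252 278 [ 0.5868 -0.4018  0.196 ]
rod 70 252 274 [ 0.5819 -0.4005  0.1908]
rod 82 252 273 [ 0.5782 -0.4002  0.184 ]
rod 94 252 272 [ 0.5745 -0.3997  0.1762]
rod 106 252 271 [ 0.5709 -0.3993  0.1676]
rod 118 253 270 [ 0.5661 -0.3993  0.1599]
cup [[ 0.47643379 -0.41781742  0.03246726]
 [ 0.4945743  -0.39337226  0.04582618]
 [ 0.53004002 -0.36923471  0.06130585]]
((0.48569124937057495, -0.39079442620277405), (0.0539756715297699, 0.090814970433712), 88.57298278808594)
base 0.012161845434021296 ((0.5503214001655579, -0.3945537805557251), (0.11890985816717148, 0.1684141606092453), 88.79459381103516)
```

{"method": "servo_tool", "body": {"motion": [[0, 0, 0, 0, 0, -0.038, -1], [0.0285, 0, -0.0413, 0, 0, 0, -1], [0.0285, 0, -0.0413, 0, 0, 0, -1], [0.0285, 0, -0.0413, 0, 0, 0, -1], [0.0285, 0, -0.0413, 0, 0, 0, -1], [0, 0, 0, 0, 0, 0, -1], [0, 0, 0, 0, 0, 0, -1]], "squeeze": 60}}

```text
t: 2.02
tcp_pos: [0.5364, -0.397, 0.0917]
eef_rot: [[0.81, -0.134, 0.571], [-0.114, -0.991, -0.071], [0.575, -0.008, -0.818]]
contact_force: [-0.1, 0.2, -0.5]
width: 0.0852
grip_force: 0.0
```

{"method": "servo_tool", "body": {"motion": [[0, 0, 0, 0, 0, 0, 1], [0, 0, 0, 0, 0, 0, 1], [0, 0, 0, 0, 0, 0, 1], [0, 0, 0, 0, 0, 0, 1], [0, 0, 0, 0, 0, 0, 1], [0, 0, 0, 0, 0, 0, 1]], "squeeze": 60}}

```text
t: 2.78
tcp_pos: [0.536, -0.3957, 0.0901]
eef_rot: [[0.811, -0.134, 0.57], [-0.115, -0.991, -0.069], [0.574, -0.01, -0.819]]
contact_force: [-3.3, 0.0, 3.3]
width: 0.0212
grip_force: 61.4
```

{"method": "servo_tool", "body": {"motion": [[0, 0, 0.02, 0, 0, 0, 1], [0, 0, 0.05, 0, 0, 0, 1], [0, 0, 0.0533, 0, 0, 0, 1], [-0.005, 0, 0.0533, 0, 0, 0, 1], [-0.01, 0, 0.04, 0, 0, 0, 1], [-0.01, 0.045, 0, 0, 0, 0.031, 1], [-0.01, 0.05, 0, 0, 0, 0.031, 1], [-0.01, 0.05, 0, -0.0033, 0.0555, 0, 1], [-0.005, 0.05, 0, -0.0033, 0.0555, 0, 1], [0, 0, 0, 0, 0, 0, 1], [0, 0, 0, 0, 0, 0, 1]], "squeeze": 60}}

```text
t: 4.15
tcp_pos: [0.4985, -0.2488, 0.2517]
eef_rot: [[0.965, 0.058, 0.257], [0.053, -0.998, 0.025], [0.258, -0.01, -0.966]]
contact_force: [-0.4, 0.6, -1.3]
width: 0.0213
grip_force: 60.6
```

```bash
python3 - <<'E'
from h import *
for n in ('wrist','scene','side'):
    im,d,m=snap(n); np.savez(n+'2.npz',im=im,d=d,m=np.array(m,dtype=object))
    if n=='wrist': w=im
    if n=='side': s=im
cv2.imwrite('pics/c2.png',np.hstack([cv2.resize(w,(400,300)),cv2.resize(s[60:252,150:406],(400,300))]))
s=bot.sense(); print(s['tcp_pos'],s['eef_rot'].tolist(),s['joint_pos'])
E
```

```text
[ 0.49764795 -0.25001161  0.25118722] [[0.9649746207699142, 0.05495819960488876, 0.2565220800752816], [0.050315100239689846, -0.9984295518471081, 0.024633730660470036], [0.2574730509351026, -0.01086399072955373, -0.9662244054812517]] [-0.6662129  -0.04051059  1.51973222  0.17971433  1.47333599  0.8504843 ]
```

View pics/c2.png

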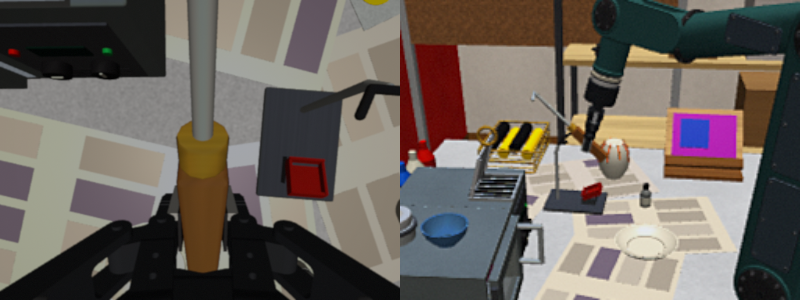

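The pole is held cleanly, with its stand left in place and the rod centred in the wrist view. The side crop shows the hook at about (535,97). Next I measure the nose against the prediction.

```bash
cat > hook.py <<'E'
from h import *
import sys
def hookpred(s,lean):  # lean of pole relative to tool: axis in tool frame
    E=np.array(s['eef_rot']); yp=-E[:,1]; a=np.deg2rad(lean)
    ax=-E[:,2]*np.cos(a)+E[:,0]*np.sin(a)
    return np.array(s['tcp_pos']),ax,yp
if __name__=='__main__':
    s=bot.sense(); T,ax,yp=hookpred(s,60)
    print('pred hook',T+.172*ax+.024*yp,'ax',ax)
    zp=np.cross(ax,yp)
    for n in ('scene','side','wrist'):
        im,d,m=snap(n); P=cloud(d,m)-T
        L=P@ax; W=P@yp; H=P@zp
        k=(L>.06)&(L<.155)&(abs(W)<.03)&(abs(H)<.03)
        if k.sum()>8:
            A=np.c_[L[k]-.1,np.ones(k.sum())]; c=np.linalg.lstsq(A,np.c_[W[k],H[k]],rcond=None)[0]; print(n,'rod',k.sum(),'W,H slope',np.round(c[0],4),'at .1',np.round(c[1],4))
        k=(L>.15)&(L<.195)&(W>.008)&(W<.06)&(abs(H)<.03)
        if k.sum()>5:
            A=np.c_[W[k]-.024,np.ones(k.sum())]; c=np.linalg.lstsq(A,np.c_[L[k],H[k]],rcond=None)[0]; print(n,'nose',k.sum(),'L,H at .024',np.round(c[1],4),'slope',np.round(c[0],3),'W',np.round([W[k].min(),W[k].max()],4))
E
python3 hook.py
```

```text
pred hook [ 0.61800717 -0.22067305  0.37289551] ax [0.7074315  0.03125729 0.70609041]
scene rod 42 W,H slope [-0.015   0.0097] at .1 [-0.0005  0.0026]
scene nose 52 L,H at .024 [ 0.1745 -0.    ] slope [-0.075  0.019] W [0.0086 0.0467]
side rod 60 W,H slope [-0.0071 -0.0027] at .1 [ 0.0036 -0.001 ]
side nose 11 L,H at .024 [ 0.1752 -0.0004] slope [-0.13   0.008] W [0.014  0.0475]
wrist rod 7881 W,H slope [ 0.0016 -0.0254] at .1 [-0.0005  0.0024]
```

{"method": "servo_tool", "body": {"motion": [[0.034, 0.0436, -0.0187, 0, 0, 0, 1], [0.034, 0.0436, -0.0187, 0, 0, 0, 1], [0.034, 0.0436, -0.0187, 0, 0, 0, 1], [0, 0, 0, 0, 0, 0, 1], [0, 0, 0, 0, 0, 0, 1]], "squeeze": 60}}

```text
t: 5.08
tcp_pos: [0.5747, -0.1517, 0.2099]
eef_rot: [[0.965, 0.056, 0.257], [0.052, -0.998, 0.024], [0.258, -0.01, -0.966]]
contact_force: [-0.0, -0.8, -1.1]
width: 0.0211
grip_force: 60.6
```

```bash
python3 hook.py; python3 - <<'E'
from h import *
a,_,ma=snap('scene'); b,_,mb=snap('side')
P=[.6943-.0071,-.1225+.0489,.331]
pa=proj(P,ma)[0];pb=proj(P,mb)[0];print(pa,pb)
def crop(i,p,r=(50,38)):
    u,v=map(int,p); return cv2.resize(i[v-r[1]:v+r[1],u-r[0]:u+r[0]],(400,304),interpolation=cv2.INTER_CUBIC)
cv2.imwrite('pics/c3.png',np.hstack([crop(a,pa),crop(b,pb)]))
s=bot.sense();print(s['tcp_pos'])
E
```

```text
pred hook [ 0.69498203 -0.12208853  0.33161342] ax [0.70698624 0.03307142 0.70645363]
scene rod 48 W,H slope [ 0.0143 -0.0696] at .1 [-0.0004  0.0024]
scene nose 110 L,H at .024 [ 0.1669 -0.0121] slope [-0.16 -0.24] W [0.0087 0.0599]
side rod 67 W,H slope [ 0.0098 -0.0889] at .1 [ 0.0035 -0.0004]
side nose 20 L,H at .024 [ 0.1654 -0.0132] slope [0.093 0.116] W [0.0088 0.0505]
wrist rod 7922 W,H slope [ 0.0014 -0.0257] at .1 [-0.001  0.003]
[259.00945953 207.12129866] [206.73001788 146.49409033]
[ 0.57474781 -0.15218465  0.21060593]
```

View pics/c3.png

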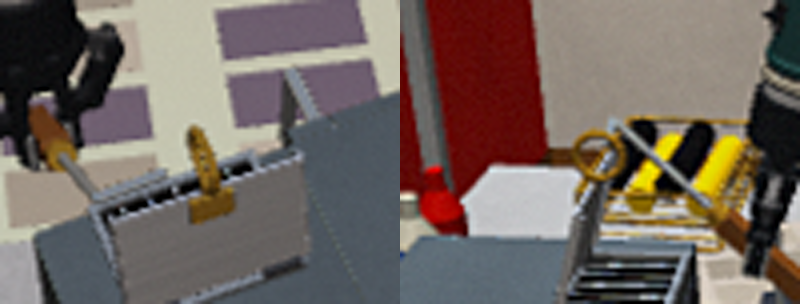

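{"method": "servo_tool", "body": {"motion": [[-0.0013, 0.0225, 0, 0, 0, 0, 1], [-0.0013, 0.0225, 0, 0, 0, 0, 1], [-0.0013, 0.0225, 0, 0, 0, 0, 1], [0, 0, 0, 0, 0, 0, 1], [-0.0177, -0.0011, -0.0043, 0, 0, 0, 1], [-0.0135, -0.0008, -0.007, 0, 0, 0, 1], [-0.0135, -0.0008, -0.007, 0, 0, 0, 1], [0, 0, 0, 0, 0, 0, 1]], "squeeze": 70}}

```text
t: 6.32
tcp_pos: [0.5372, -0.1028, 0.1952]
eef_rot: [[0.965, 0.056, 0.256], [0.051, -0.998, 0.024], [0.257, -0.01, -0.966]]
contact_force: [-0.5, 0.1, -1.9]
width: 0.0212
grip_force: 69.4
```

```bash
python3 - <<'E'
from h import *
a,_,ma=snap('scene'); b,_,mb=snap('side')
P=[.67,-.073,.32]
pa=proj(P,ma)[0];pb=proj(P,mb)[0]
def crop(i,p,r=(50,38)):
    u,v=map(int,p); return cv2.resize(i[v-r[1]:v+r[1],u-r[0]:u+r[0]],(400,304),interpolation=cv2.INTER_CUBIC)
cv2.imwrite('pics/c4.png',np.hstack([crop(a,pa),crop(b,pb)]))
E
```

```text
(no output)
```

View pics/c4.png

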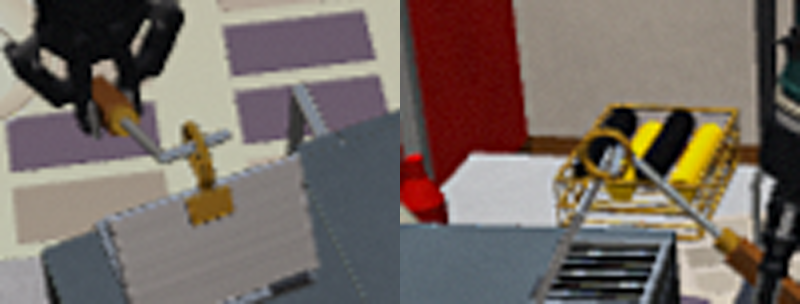

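The nose is through the ring (scene crop at (205,145)) and the flap follows it, so I continue along the arc.

{"method": "servo_tool", "body": {"motion": [[-0.0126, -0.0008, -0.01, 0, 0, 0, 1], [-0.0126, -0.0008, -0.01, 0, 0, 0, 1], [-0.0103, -0.0006, -0.0123, 0, 0, 0, 1], [-0.0103, -0.0006, -0.0123, 0, 0, 0, 1], [-0.0076, -0.0005, -0.0142, 0, 0, 0, 1], [-0.0076, -0.0005, -0.0142, 0, 0, 0, 1], [-0.0046, -0.0003, -0.0153, 0, 0, 0, 1], [-0.0046, -0.0003, -0.0153, 0, 0, 0, 1], [-0.0016, 0, -0.016, 0, 0, 0, 1], [-0.0016, 0, -0.016, 0, 0, 0, 1], [0, 0, 0, 0, 0, 0, 1]], "squeeze": 70}}

```text
t: 7.8
tcp_pos: [0.4824, -0.1053, 0.0927]
eef_rot: [[0.965, 0.057, 0.254], [0.052, -0.998, 0.026], [0.255, -0.012, -0.967]]
contact_force: [-0.1, 0.3, -0.7]
width: 0.0208
grip_force: 69.4
```

{"method": "servo_tool", "body": {"motion": [[0.0004, 0, -0.008, 0, 0, 0, 1], [0.0004, 0, -0.008, 0, 0, 0, 1], [0, 0, 0, 0, 0, 0, 1]], "squeeze": 70}}

```text
t: 8.18
tcp_pos: [0.4839, -0.1057, 0.082]
eef_rot: [[0.965, 0.057, 0.257], [0.052, -0.998, 0.025], [0.258, -0.01, -0.966]]
contact_force: [0.5, 0.2, -1.2]
width: 0.0209
grip_force: 69.4
```

```bash
cat > flap.py <<'E'
from h import *
a=np.deg2rad(3.44); X=np.array([np.cos(a),np.sin(a),0]);Y=np.array([-X[1],X[0],0]);R=np.c_[X,Y,[0,0,1.]]; F=np.array([.6235,.0385,0])
for n in ('scene','side'):
    im,d,m=snap(n); Q=(cloud(d,m)-F)@R
    k=(Q[...,0]>.008)&(Q[...,0]<.085)&(abs(Q[...,1]+.116)<.058)&(Q[...,2]>.195)&(Q[...,2]<.29); q=Q[k]
    if k.sum()<10: continue
    A=np.c_[.093-q[:,0],np.ones(len(q))]; z=q[:,2]
    for i in range(8):
        c=np.linalg.lstsq(A,z,rcond=None)[0]; r=abs(A@c-z); g=r<max(.003,2*np.median(r)); A,z=A[g],z[g]
    print(n,len(z),'flap slope',c)
    hsv=cv2.cvtColor(im,cv2.COLOR_BGR2HSV)
    k=(hsv[...,0]>8)&(hsv[...,0]<32)&(hsv[...,1]>100)&(abs(Q[...,2]-.22)<.05)&(abs(Q[...,1]+.11)<.04)&(Q[...,0]<.01)&(Q[...,0]>-.06)
    q=Q[k]; print('ring',len(q),q.min(0) if len(q) else 0,q.max(0) if len(q) else 0)
s=bot.sense(); print(s['contact_force'],s['tcp_pos'])
E
python3 flap.py
```

```text
scene 819 flap slope [0.00287015 0.21758487]
ring 78 [-0.04438073 -0.13130232  0.19642107] [ 0.00968882 -0.10439143  0.24032391]
side 300 flap slope [0.00159174 0.21683055]
ring 60 [-0.04482878 -0.12935364  0.19483736] [ 0.00942064 -0.09948144  0.23728635]
[-0.25185348 -0.20449338 -2.56394055] [ 0.48399005 -0.10571709  0.08239302]
```

{"method": "servo_tool", "body": {"motion": [[0, 0, -0.004, 0, 0, 0, 1], [0, 0, -0.003, 0, 0, 0, 1], [0, 0, 0, 0, 0, 0, 1]], "squeeze": 70}}

```text
t: 8.65
tcp_pos: [0.4861, -0.1061, 0.0794]
eef_rot: [[0.963, 0.057, 0.263], [0.053, -0.998, 0.023], [0.264, -0.009, -0.965]]
contact_force: [0.2, 1.6, 5.1]
width: 0.0209
grip_force: 70.4
```

```bash
python3 flap.py; python3 hook.py
```

```text
scene 816 flap slope [0.00673144 0.21748708]
ring 74 [-0.04235338 -0.13046101  0.19929042] [ 0.00967064 -0.10504175  0.23993012]
side 304 flap slope [0.00319004 0.21677712]
ring 61 [-0.04424251 -0.12847533  0.19547578] [ 0.00926167 -0.09911435  0.23868203]
[0.98082111 1.21687046 5.42298781] [ 0.48601404 -0.10611233  0.0794223 ]
pred hook [ 0.60552862 -0.07629149  0.20184364] ax [0.70281006 0.03407426 0.71056102]
scene rod 42 W,H slope [0.0036 0.0023] at .1 [-0.0022  0.0039]
scene nose 53 L,H at .024 [0.1727 0.0059] slope [-0.017 -0.189] W [0.0085 0.046 ]
side rod 63 W,H slope [0.0183 0.0039] at .1 [0.0033 0.0004]
side nose 66 L,H at .024 [0.1769 0.004 ] slope [ 0.078 -0.413] W [0.0103 0.0594]
wrist rod 7994 W,H slope [ 0.0026 -0.0129] at .1 [-0.0004  0.0033]
```

{"method": "servo_tool", "body": {"motion": [[0, 0, 0.0103, 0, 0, 0, 1], [0, 0, 0.0103, 0, 0, 0, 1], [0, 0, 0, 0, 0, 0, 1], [0.0016, -0.0267, 0, 0, 0, 0, 1], [0.0016, -0.0267, 0, 0, 0, 0, 1], [0.0016, -0.0267, 0, 0, 0, 0, 1], [0, 0, 0, 0, 0, 0, 1]], "squeeze": 70}}

```text
t: 9.78
tcp_pos: [0.4872, -0.1667, 0.092]
eef_rot: [[0.965, 0.055, 0.256], [0.05, -0.998, 0.024], [0.257, -0.011, -0.966]]
contact_force: [0.1, -0.8, -2.0]
width: 0.0209
grip_force: 69.4
```

{"method": "servo_tool", "body": {"motion": [[-0.02, 0, 0.04, 0, 0, 0, 1], [-0.02, 0, 0.0533, 0, 0, 0, 1], [0, 0, 0.06, 0, 0, 0, 1], [0, 0, 0.06, 0, 0, 0, 1], [0.0165, -0.0607, 0, 0, 0, 0, 1], [0.0165, -0.0607, 0, 0.0033, -0.0555, 0, 1], [0.0165, -0.0607, 0, 0.0033, -0.0555, 0, 1], [0.0165, -0.0607, 0, 0, 0, -0.0256, 1], [0.0165, -0.0607, 0, 0, 0, 0, 1], [0, 0, 0, 0, 0, 0, 1], [0, 0, 0, 0, 0, 0, 1]], "squeeze": 70}}

```text
t: 11.15
tcp_pos: [0.5194, -0.3924, 0.2515]
eef_rot: [[0.82, -0.019, 0.572], [-0.023, -1.0, -0.001], [0.572, -0.012, -0.82]]
contact_force: [-0.5, 0.6, -1.7]
width: 0.0212
grip_force: 69.5
```

```bash
python3 flap.py; python3 hook.py; python3 - <<'E'
from h import *
im,d,m=snap('wrist'); np.savez('w5.npz',im=im,d=d,m=np.array(m,dtype=object)); cv2.imwrite('pics/w5.png',im)
s=bot.sense(); E=np.array(s['eef_rot']); print(s['t'],s['tcp_pos'],np.round(E,3).tolist())
print('tilt',np.degrees(np.arccos(-E[2,2])),'yaw',np.degrees(np.arctan2(E[0,1],-E[1,1])))
# stand base again
P=cloud(d,m); hsv=cv2.cvtColor(im,cv2.COLOR_BGR2HSV)
k=(hsv[...,2]<75)&(abs(P[...,2]-.012)<.004)&(abs(P[...,0]-.55)<.12)&(abs(P[...,1]+.394)<.09)
q=P[k]; print('base',len(q),cv2.minAreaRect(q[:,:2].astype(np.float32)))
E
```

```text
scene 831 flap slope [0.00208675 0.21780268]
ring 84 [-0.0420562  -0.13098907  0.19614584] [ 0.00999039 -0.1038563   0.24138901]
side 303 flap slope [0.00284251 0.21679889]
ring 63 [-0.04464403 -0.12664961  0.19423929] [ 0.00930422 -0.10200586  0.23939569]
[-0.64412889 -0.85161923 -1.41649455] [ 0.51957662 -0.39195762  0.25256761]
pred hook [ 0.59276198 -0.37098277  0.4086572 ] ax [ 0.42293885 -0.01755645  0.90598813]
scene rod 41 W,H slope [-0.0011 -0.0093] at .1 [ 0.0017 -0.002 ]
scene nose 57 L,H at .024 [ 0.1752 -0.0008] slope [-0.07  -0.006] W [0.0081 0.0464]
side rod 52 W,H slope [-0.0097 -0.0035] at .1 [ 0.0035 -0.0015]
side nose 12 L,H at .024 [ 0.1711 -0.0006] slope [ 0.078 -0.076] W [0.0086 0.0489]
wrist rod 7864 W,H slope [ 0.003  -0.0228] at .1 [-0.0004  0.0022]
11.45 [ 0.5196382  -0.39252117  0.25318917] [[0.819, -0.019, 0.574], [-0.021, -1.0, -0.003], [0.574, -0.01, -0.819]]
tilt 35.013772462814984 yaw -1.0793000882719257
base 1501 ((0.5509406328201294, -0.394685834646225), (0.1183546707034111, 0.16827280819416046), 89.05072784423828)
```

{"method": "servo_tool", "body": {"motion": [[0.0205, -0.002, 0, 0, 0, 0, 1], [0, 0, -0.05, 0, 0, 0, 1], [0, 0, -0.06, 0, 0, 0, 1], [0, 0, -0.05, 0, 0, 0, 1], [0, 0, -0.025, 0, 0, 0, 1], [0, 0, -0.02, 0, 0, 0, 1], [0, 0, 0, 0, 0, 0, 1], [0, 0, 0, 0, 0, 0, 1]], "squeeze": 70}}

```text
t: 12.45
tcp_pos: [0.5357, -0.3959, 0.101]
eef_rot: [[0.818, -0.02, 0.575], [-0.021, -1.0, -0.005], [0.575, -0.008, -0.818]]
contact_force: [-0.1, -0.3, -1.4]
width: 0.0209
grip_force: 69.5
```

{"method": "servo_tool", "body": {"motion": [[0, 0.0015, -0.007, 0, 0, 0, 1], [0, 0, -0.006, 0, 0, 0, 1], [0, 0, 0, 0, 0, 0, 1], [0, 0, 0, 0, 0, 0, 1]], "squeeze": 70}}

```text
t: 12.95
tcp_pos: [0.5352, -0.3941, 0.0902]
eef_rot: [[0.818, -0.02, 0.574], [-0.022, -1.0, -0.004], [0.574, -0.009, -0.819]]
contact_force: [-1.9, 1.2, 2.7]
width: 0.0211
grip_force: 70.2
```

{"method": "servo_tool", "body": {"motion": [[0, 0, 0, 0, 0, 0, 0.4], [0, 0, 0, 0, 0, 0, 0.2], [0, 0, 0, 0, 0, 0, 0], [0, 0, 0, 0, 0, 0, -0.5], [0, 0, 0, 0, 0, 0, -1], [0, 0, 0, 0, 0, 0, -1], [0, 0, 0, 0, 0, 0, -1]]}}

```text
t: 13.82
tcp_pos: [0.5349, -0.3938, 0.0892]
eef_rot: [[0.819, -0.02, 0.573], [-0.022, -1.0, -0.003], [0.573, -0.01, -0.819]]
contact_force: [-1.1, -0.0, 0.1]
width: 0.0853
grip_force: 0.0
```

{"method": "servo_tool", "body": {"motion": [[-0.02, 0, 0.0286, 0, 0, 0, -1], [-0.0306, 0, 0.0437, 0, 0, 0, -1], [-0.0306, 0, 0.0437, 0, 0, 0, -1], [-0.0306, 0, 0.0437, 0, 0, 0, -1], [0, 0, 0, 0, 0, 0, -1], [0, 0, 0, 0, 0, 0, -1]]}}

```text
t: 14.58
tcp_pos: [0.451, -0.3935, 0.2081]
eef_rot: [[0.819, -0.02, 0.573], [-0.023, -1.0, -0.002], [0.573, -0.011, -0.82]]
contact_force: [0.3, 0.6, 0.5]
width: 0.0853
grip_force: 0.0
```

```bash
python3 - <<'E'
from h import *
im,d,m=snap('wrist'); s,_,_=snap('side'); cv2.imwrite('pics/w6.png',np.hstack([cv2.resize(im,(400,300)),cv2.resize(s[60:252,150:406],(400,300))]))
P=cloud(d,m); hsv=cv2.cvtColor(im,cv2.COLOR_BGR2HSV)
k=(hsv[...,0]>6)&(hsv[...,0]<30)&(hsv[...,1]>120)&(abs(P[...,0]-.53)<.04)&(abs(P[...,1]+.395)<.03)&(P[...,2]>.05)&(P[...,2]<.15)
q=P[k]; A=np.c_[q[:,2]-.1,np.ones(len(q))]; print(len(q),np.linalg.lstsq(A,q[:,:2],rcond=None)[0])
k=(abs(P[...,0]-.59)<.015)&(abs(P[...,1]+.395)<.03)&(abs(P[...,2]-.215)<.01)
print(k.sum(),np.median(P[k],0))
st=bot.sense(); print(st['t'],st['tcp_pos'])
E
```

```text
2633 [[ 0.53809946 -0.01916486]
 [ 0.52781026 -0.39447866]]
572 [ 0.59165839 -0.39691355  0.21490784]
14.675 [ 0.45108325 -0.39297166  0.20681608]
```

View pics/w6.png

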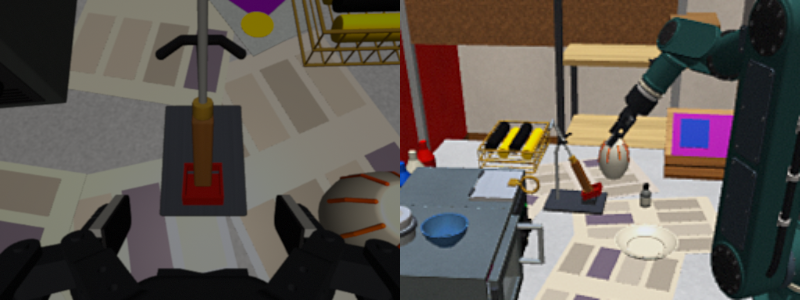

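Pole is home and centred and the flap stays shut, lying on its curb. Now to the door handle.

{"method": "servo_tool", "body": {"motion": [[0, 0, 0.031, 0, 0.0486, 0, -1], [0, 0, 0.031, 0, 0.0486, 0, -1], [0, 0, 0.031, 0, 0.0486, 0, -1], [0, 0, 0.031, 0, 0.0486, 0, -1], [0.0088, 0.0361, 0, 0, 0, 0.057, -1], [0.0088, 0.0361, 0, 0, 0, 0.057, -1], [0.0088, 0.0361, 0, 0, 0, 0.057, -1], [0.0088, 0.0361, 0, 0, 0, 0.057, -1], [0.0088, 0.0361, 0, 0, 0, 0.057, -1], [0.0088, 0.0361, 0, 0, 0, 0.057, -1], [0.0088, 0.0361, 0, 0, 0, 0.057, -1], [0.0088, 0.0361, 0, 0, 0, 0.057, -1], [0.0088, 0.0361, 0, 0, 0, 0.057, -1], [0.0088, 0.0361, 0, 0, 0, 0.057, -1], [0.0088, 0.0361, 0, 0, 0, 0.057, -1], [0.0088, 0.0361, 0, 0, 0, 0.057, -1], [0.0088, 0.0361, 0, 0, 0, 0.057, -1], [0.0088, 0.0361, 0, 0, 0, 0.057, -1], [0.0088, 0.0361, 0, 0, 0, 0.057, -1], [0.0088, 0.0361, 0, 0, 0, 0.057, -1]]}}

```text
t: 17.18
tcp_pos: [0.5568, 0.041, 0.2998]
eef_rot: [[-0.958, 0.287, -0.003], [0.287, 0.958, 0.003], [0.003, 0.002, -1.0]]
contact_force: [-0.0, 0.1, -0.5]
width: 0.0853
grip_force: 0.0
```

{"method": "servo_tool", "body": {"motion": [[0, 0, 0, 0, 0, 0.057, -1], [0, 0, 0, 0, 0, 0.057, -1], [0, 0, 0, 0, 0, 0, -1], [0, 0, 0, 0, 0, 0, -1]]}}

```text
t: 17.68
tcp_pos: [0.5567, 0.0397, 0.3009]
eef_rot: [[-0.998, -0.058, -0.002], [-0.058, 0.998, 0.003], [0.002, 0.003, -1.0]]
contact_force: [0.4, -0.0, 0.3]
width: 0.0854
grip_force: 0.0
```

```bash
python3 - <<'E'
from h import *
a=np.deg2rad(3.44); X=np.array([np.cos(a),np.sin(a),0]);Y=np.array([-X[1],X[0],0]);R=np.c_[X,Y,[0,0,1.]]; F=np.array([.6235,.0385,0])
im,d,m=snap('wrist'); cv2.imwrite('pics/w7.png',im); Q=(cloud(d,m)-F)@R
k=(Q[...,0]<-.035)&(Q[...,0]>-.1)&(Q[...,2]>.12)&(Q[...,2]<.2)&(abs(Q[...,1])<.1); q=Q[k]
print('handle',len(q),np.percentile(q,[2,50,98],axis=0))
k=(Q[...,0]<-.008)&(Q[...,0]>-.035)&(Q[...,2]>.15)&(Q[...,2]<.24); q=Q[k]; print('door',len(q),np.percentile(q,[2,50,98],axis=0) if len(q) else 0)
k=(Q[...,0]>.0)&(Q[...,2]>.198)&(Q[...,2]<.21); q=Q[k]; print('roof front',len(q),np.percentile(q,[.5,2],axis=0) if len(q) else 0)
s=bot.sense(); print(s['tcp_pos'],np.round(s['eef_rot'],3).tolist(),s['joint_pos'])
E
```

```text
handle 810 [[-6.92619025e-02 -2.64319337e-05  1.25782143e-01]
 [-5.86323861e-02  5.72513538e-03  1.86038222e-01]
 [-3.60348248e-02  1.14877373e-02  1.88830132e-01]]
door 7433 [[-0.0317129  -0.11749564  0.15459185]
 [-0.01640314  0.07316138  0.18819143]
 [-0.00849281  0.20326553  0.23785643]]
roof front 14846 [[ 0.00150384 -0.20570264  0.19825311]
 [ 0.00195843 -0.19969651  0.19913362]]
[0.55666851 0.03956246 0.30116581] [[-0.998, -0.058, -0.002], [-0.058, 0.998, 0.003], [0.001, 0.003, -1.0]] [-0.03232935  0.10221768  1.25464168  0.00313129  1.78637519 -1.66034734]
```

View pics/w7.png

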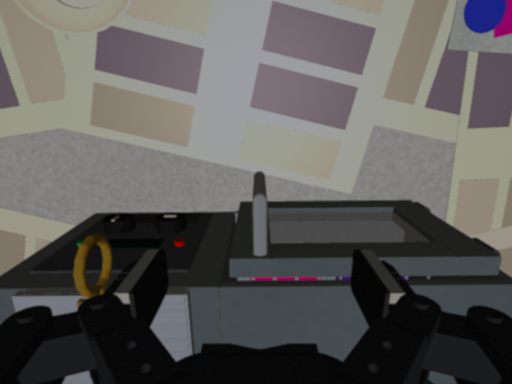

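The handle's top bar (260,215) is centred between the open fingers; the door's right edge lies just beside it and the ring is clear at left (95,265).

{"method": "servo_tool", "body": {"motion": [[0, 0.0005, -0.055, 0, 0, 0, -1], [0, 0, -0.055, 0, 0, 0, -1], [0, 0, -0.05, 0, 0, 0, -1], [0, 0, -0.033, 0, 0, 0, -1], [0, 0, 0, 0, 0, 0, -1], [0, 0, 0, 0, 0, 0, 1], [0, 0, 0, 0, 0, 0, 1], [0, 0, 0, 0, 0, 0, 1], [0, 0, 0, 0, 0, 0, 1], [0, 0, 0, 0, 0, 0, 1], [0, 0, 0, 0, 0, 0, 1]], "squeeze": 30}}

```text
t: 19.1
tcp_pos: [0.557, 0.0403, 0.158]
eef_rot: [[-0.998, -0.06, 0.001], [-0.06, 0.998, 0.004], [-0.001, 0.004, -1.0]]
contact_force: [-1.8, 1.9, 4.2]
width: 0.0109
grip_force: 29.6
```

```bash
python3 - <<'E'
from h import *
s=bot.sense(); print(s['tcp_pos'],s['width'],s['contact_force'],s['torque'])
p=np.array(s['tcp_pos'])[:2]; Hg=np.array([.6111,.2441]); r=p-Hg
prev=p
for i in range(1,19):
    f=np.deg2rad(i*5.2); c,n=np.cos(f),np.sin(f); q=Hg+np.array([c*r[0]+n*r[1],-n*r[0]+c*r[1]]); print(i,np.round((q-prev)/.75,4).tolist(),np.round(q,3)); prev=q
print(5.2/180)
E
```

```text
[0.55696255 0.04025161 0.15795369] 0.010947233960630907 [-1.82806467  1.94427707  4.19358781] [0.26283486 0.05524218 0.01173787]
1 [-0.0243, 0.0077] [0.539 0.046]
2 [-0.0235, 0.0098] [0.521 0.053]
3 [-0.0226, 0.0119] [0.504 0.062]
4 [-0.0214, 0.0139] [0.488 0.073]
5 [-0.02, 0.0158] [0.473 0.085]
6 [-0.0185, 0.0176] [0.459 0.098]
7 [-0.0168, 0.0192] [0.447 0.112]
8 [-0.015, 0.0206] [0.435 0.128]
9 [-0.0131, 0.0219] [0.425 0.144]
10 [-0.0111, 0.023] [0.417 0.161]
11 [-0.0089, 0.0239] [0.41  0.179]
12 [-0.0067, 0.0246] [0.405 0.198]
13 [-0.0045, 0.0251] [0.402 0.216]
14 [-0.0022, 0.0254] [0.4   0.236]
15 [0.0001, 0.0255] [0.4   0.255]
16 [0.0024, 0.0254] [0.402 0.274]
17 [0.0047, 0.0251] [0.406 0.293]
18 [0.007, 0.0245] [0.411 0.311]
0.02888888888888889
```

{"method": "servo_tool", "body": {"motion": [[-0.0243, 0.0077, 0, 0, 0, -0.0289, 1], [-0.0235, 0.0098, 0, 0, 0, -0.0289, 1], [-0.0226, 0.0119, 0, 0, 0, -0.0289, 1], [-0.0214, 0.0139, 0, 0, 0, -0.0289, 1], [-0.02, 0.0158, 0, 0, 0, -0.0289, 1], [-0.0185, 0.0176, 0, 0, 0, -0.0289, 1], [0, 0, 0, 0, 0, 0, 1]], "squeeze": 30}}

```text
t: 19.98
tcp_pos: [0.4591, 0.098, 0.1579]
eef_rot: [[-0.886, 0.464, 0.004], [0.464, 0.886, 0.003], [-0.002, 0.004, -1.0]]
contact_force: [1.1, 1.5, 3.0]
width: 0.0109
grip_force: 29.9
```

{"method": "servo_tool", "body": {"motion": [[-0.0168, 0.0192, 0, 0, 0, -0.0289, 1], [-0.015, 0.0206, 0, 0, 0, -0.0289, 1], [-0.0131, 0.0219, 0, 0, 0, -0.0289, 1], [-0.0111, 0.023, 0, 0, 0, -0.0289, 1], [-0.0089, 0.0239, 0, 0, 0, -0.0289, 1], [-0.0067, 0.0246, 0, 0, 0, -0.0289, 1], [-0.0045, 0.0251, 0, 0, 0, -0.0289, 1], [-0.0022, 0.0254, 0, 0, 0, -0.0289, 1], [0.0001, 0.0255, 0, 0, 0, -0.0289, 1], [0.0024, 0.0254, 0, 0, 0, -0.0289, 1], [0.0047, 0.0251, 0, 0, 0, -0.0289, 1], [0.007, 0.0245, 0, 0, 0, -0.0289, 1], [0, 0, 0, 0, 0, 0, 1], [0, 0, 0, 0, 0, 0, 1]], "squeeze": 30}}

```text
t: 21.72
tcp_pos: [0.411, 0.3108, 0.1579]
eef_rot: [[0.002, 1.0, 0.002], [1.0, -0.002, 0.001], [0.001, 0.002, -1.0]]
contact_force: [-3.8, 1.8, 5.6]
width: 0.0109
grip_force: 30.1
```

{"method": "servo_tool", "body": {"motion": [[0, 0, 0, 0, 0, 0, 0.5], [0, 0, 0, 0, 0, 0, 0], [0, 0, 0, 0, 0, 0, -0.5], [0, 0, 0, 0, 0, 0, -1], [0, 0, 0, 0, 0, 0, -1], [0, 0, 0, 0, 0, 0, -1], [0, 0, 0.02, 0, 0, 0, -1], [0, 0, 0.06, 0, 0, 0, -1], [0, 0, 0.08, 0, 0, 0, -1], [0, 0, 0.08, 0, 0, 0, -1], [-0.02, -0.04, 0.02, 0, 0, 0, -1], [0, 0, 0, 0, 0, 0, -1], [0, 0, 0, 0, 0, 0, -1]]}}

```text
t: 23.35
tcp_pos: [0.3958, 0.2806, 0.3521]
eef_rot: [[0.004, 1.0, 0.003], [1.0, -0.004, 0.0], [0.0, 0.003, -1.0]]
contact_force: [0.1, 0.1, 0.4]
width: 0.0852
grip_force: 0.0
```

```bash
python3 flap.py; python3 - <<'E'
from h import *
a,d,m=snap('scene'); b,_,_=snap('side')
cv2.imwrite('pics/fin.png',np.hstack([cv2.resize(a,(400,300)),cv2.resize(b,(400,300))]))
P=cloud(d,m); k=(abs(P[...,2]-.187)<.008)&(P[...,0]>.3)&(P[...,0]<.6)&(abs(P[...,1]-.25)<.1); q=P[k]; print(len(q),np.median(q,0),q.min(0),q.max(0))
E
```

```text
scene 838 flap slope [0.00737803 0.217485  ]
ring 81 [-0.04231482 -0.1318639   0.19458865] [ 0.00996476 -0.10382423  0.24149165]
side 300 flap slope [0.00441004 0.21671597]
ring 64 [-0.04470816 -0.12766871  0.19621725] [ 0.00985264 -0.1021004   0.24007388]
[-0.31068082  0.44461094  0.52173897] [0.39578609 0.28068181 0.35080265]
390 [0.48367027 0.2516917  0.19100906] [0.38511515 0.24068576 0.17919122] [0.59935052 0.31062615 0.19494574]
```

View pics/fin.png

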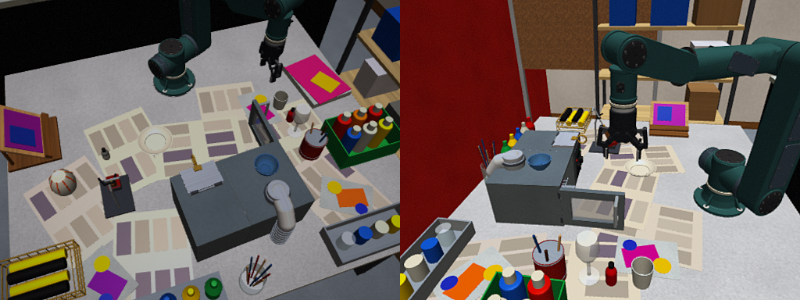

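The door is wide open (about 1.6 rad), the flap is shut, the pole is in its stand and the bystanders are in place. The arm touches nothing.

```bash
python3 -c "from plant import bot; print(bot.sign_off())"
```

```text
the job is handed in; nothing more can be done
None
```

I shut the vent flap with the hook pole, stood the pole back in its stand, then opened the door by its handle to about 1.63 rad. The other objects looked undisturbed in the last pictures, and I handed the job in at about 24 s of the 72 s allowed.

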